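# Index the test carousel to bring the sample cell to the front

## Task

Bring the tall square clear sample cell to the front of the test carousel, where the fork holds a bottle now. First draw the sprung fork arm back by its handle until its catch takes it, ease it onto the catch and leave it hooked there, neither letting it fly back nor tripping the catch; only then pull the index knob up, swing the carousel round by it until the cell stands at the front, and let the pin drop fully home in that hole. Keep the bottles and the cell standing in their nests, and do not disturb the things round the carousel.

Things in the scene. Friction and masses are not known exactly. Their poses are not given: they have to be found in the camera images.
- carousel: Fixed base: round grey index plate, 240 mm across, top 18 mm above the worktop, with an apron reaching 152 mm to the front. Origin on the worktop at the turning axis; x points to the carousel's back, away from the front station, z up. Six pin holes lie at radius 104 mm every 60 degrees; the pin starts in the one at +x. Two low stop pins stand at radius 102 mm, 135 degrees either side of +x.
- deck (a joint): Angle of the turning deck (rad), anticlockwise from above; 0 at the start, holes at 0, +-1.047, +-2.094, stops at +-2.2. Dark grey disc, 152 mm across, top 29 mm above the worktop, turns lightly; six round white nests (33 mm inside, walls up to 53 mm) at radius 52 mm, in line with the holes. Its steel index arm carries the pin at radius 104 mm; the nest beside the arm is empty.
- index_pin (a joint): Lift of the sprung index pin (m): 0 = fully home in a hole, stop at 0.014. The round-nosed 9 mm pin leaves the 11 mm hole at 0.010, and rides on the plate if let down between holes. Its spring pulls down with 5 N at 0 and 8.5 N at the stop.
- knob_grip (a point): Middle of the index knob, on its axis: black round knob, 24 mm diameter, upright, from 66 to 92 mm above the worktop with the pin home; this point is then at 79 mm. It spins freely on the pin, rises with it and goes round with the deck at radius 104 mm.
- fork_arm (a joint): Angle of the sprung fork arm (rad) about its upright pivot: 0 at rest, its prongs (56 to 66 mm above the worktop) round the front bottle so that the deck cannot turn; grows as the handle is drawn out from the deck, clockwise from above; stop at 0.92. The catch snaps in as it passes 0.80 and holds it at about 0.78. Spring: 3 N at the handle at rest, 6 N at the catch.
- fork_handle (a point): Middle of the fork arm's handle: upright black round knob, 18 mm diameter, from 70 to 106 mm above the worktop; this point is 90 mm above the worktop, 82 mm from fork_pivot. The arm below it has its top face 66 mm above the worktop.
- fork_pivot (a point): Point on the vertical axis of the fork arm's pivot, 90 mm above the worktop.
- catch (a joint): Angle of the catch lever (rad): 0 = in its holding position, against its stop; a light spring brings it back. About 1.5 N at its tab, or 0.08 rad, lets the hooked arm fly.
- catch_tab (a point): Top of the round end of the catch lever's trigger tab, 45 mm above the worktop at the front of the apron.
- front_station (a point): Centre of the nest position at the front, on the deck's top face, 29 mm above the worktop: 52 mm from the axis towards -x of the carousel. Fixed to the base; it does not turn.
- sample_cell: Clear square sample cell, 23 x 23 x 102 mm, the only square and the tallest thing in the nests. Origin at the centre of its underside, z up. It starts in one of the four nests 60 or 120 degrees either side of the front, loose in its nest; a jerky swing can tip it.
- front_dropper: White dropper bottle, 27 mm diameter, 85 mm tall, in the front nest at the start. Origin at the centre of its underside.
- dropper_b: White dropper bottle, 27 mm diameter, 76 mm tall, in a nest. Origin at the centre of its underside.
- dropper_c: White dropper bottle, 24 mm diameter, 70 mm tall, in a nest. Origin at the centre of its underside.
- dropper_d: White dropper bottle, 27 mm diameter, 76 mm tall, in a nest. Origin at the centre of its underside.
- drink_flask: Bystander: drinking bottle, 89 x 112 mm over its lid loop, 209 mm tall. Origin at the middle of these 89 x 112 mm, on the worktop.
- small_jar: Bystander: white screw-top jar, 66 mm diameter, 125 mm tall. Origin at the centre of its underside.
- white_jar: Bystander: white screw-top jar, 70 mm diameter, 146 mm tall. Origin at the centre of its underside.

How it is judged:
By the outcome, as a careful person would: the job done as asked, in the order asked, and still so for the second after the job is handed in, with the robot touching nothing.
It also fails if it takes over 58 s, if anything falls off the work surface, if the arm or the gripper's body presses on something with over 40 N, if the wrist force passes 120 N, or if a joint passes its speed limit or range.

## Robot

A 6-joint arm with a two-finger parallel gripper is mounted at the origin on a cart in front of the work surface, level with it; the furniture and walls round the work are solid. World frame = base frame: x ahead of the robot, y to its left, z up, the work surface at z = 0. Lengths are in m, angles in rad, forces in N, time in s.
With the tool pointing down it reaches from about 0.325 to 0.775 m from the base axis. Payload 5.5 kg.
Tool frame: the origin (TCP) lies at the very end of the fingers, on their centre line; the grasp point (between the pads) lies 19 mm behind it; z points along the fingers, y is the line along which they close (so a half turn about z gives the same grasp; the last joint's range is limited). The gripper opens to 85 mm and grips with 20 to 120 N. Pads are 22 mm wide; open, the fingers measure 114 mm over their backs; the gripper's body (76 mm by 85 mm) begins 54 mm behind the grasp point. The pads swing forward as they close: fully open they stand 13 mm farther back than shut.
Start: joints at [1.199, 0.091, 1.231, -0, 1.82, -0.057], TCP at [0.186, 0.571, 0.231] pointing down, gripper open.
Joint ranges: [-2.87, 2.87], [-0.86, 2.18], [0.17, 2.46], [-1.51, 4.65], [0.06, 2.69], [-2.65, 2.65]. Speed limits (rad/s): [2.57, 2.57, 3.01, 3.14, 3.14, 3.14].

## Interface

Orientations are given as a 3x3 rotation matrix whose columns are the frame's x, y, z axes.
In Python, from plant import bot, viewer, ticket gives the robot as it stands.
- The arm moves only by the tool servo_tool, never from a script. Its argument "increments" is a list of rows, each a list of 6 numbers: the shift along the tool's x, y, z scaled (see below), then the turn, a rotation vector about the tool's x, y, z scaled (see below). In form: [[dx, dy, dz, wx, wy, wz], ...]. A call has exactly 5 rows; each row shifts and turns the commanded pose from where the row before left it, along the tool's axes as they then stand; what a row does not reach is not made up. The controller multiplies each number of a shift by 0.15 m and each number of a turn by 0.1 rad. A row lasts 1/10 s, in which the tool goes at most 50 mm and 8.59 degrees, less where a joint would pass 70% of its speed; a pose out of reach is approached as far as the arm can. A call with a number of a shift or a turn outside -1 to 1 is refused whole. A call with a gripper value outside its range is refused whole. "jaw" is the closure, from -1 (fully open) to 1 (shut), so that 0 is half open, set as the call begins (left out, the last holds). The fingers move at their own pace and stop on an object; "grip_force" is the grip in N (left out, the last holds). Time passes only in rows, so rows that do not move let the fingers close, or fill a call up. It gives the time, the measured TCP pose, the force, the opening and the grip force at its end, in the units of the state.
- bot.get_obs(): the state, without advancing time (a new reading comes with each control period).
- viewer.snapshot(name): name is "side" or "top"; returns a dict with "frame" (400x640x3 uint8, blue, green, red), "fx", "fy", "cx", "cy" (pixels), "k1" (the pictures are not rectified: a ray, as slopes to the right and down, at radius r is drawn at 1 + k1 r^2 times it, then the intrinsics apply), "R" (3x3) and "t" (3): a world point X has camera coordinates R X + t. Camera axes: x right, y down, z forward; pixel columns grow to the right and rows downward; lengths in m; the calibration is good to about 2 mm. A picture is of the moment at which its call begins. There is no depth.
- ticket.hand_in(): hands the job in; it is judged then, once.
The state is a dict: "time": time; "joint_positions": joint angles; "dq": joint speeds; "effort": joint torques, N m; "ee_pos": TCP position; "eef_rot": TCP orientation; "ft_force": force on the tool from outside, world axes, zero at the start; "ft_torque": the same for the moment, N m; "width": opening from 0.0 (shut) to 1.0 (fully open); "finger_force": force on a finger pad.
Only numpy, scipy, OpenCV 4.12 (cv2) and the standard library are available. Lean on these libraries where they do the work, as an engineer would, in place of code of your own. Each camera call takes 0.05 s, during which the arm holds its last target. There are 200 camera calls.

## Working session

There is one attempt and no reset: what is moved stays moved. The work goes in short steps, Python scripts to look and compute and a tool call to move; the robot and the scene stay as the last step left them, time stands still between calls to the robot, and variables do not carry over. Pictures are saved under pics/ and viewed, at most 10 in all, crops included, and the job is handed in when it is done.

Besides the shell and the picture viewer there is one more tool, called after ">>>" in YAML: its name, and indented under it one key for each argument. servo_tool: Moves the arm, as the interface text tells. Its arguments: {"type":"object","properties":{"increments":{"type":"array"},"jaw":{"type":"number"},"grip_force":{"type":"number"}},"required":["increments"]}

```bash
mkdir -p pics; ls; python3 - <<'E'
from plant import bot,viewer
import cv2,json,numpy as np
o=bot.get_obs()
print(o['time'],o['ee_pos'],o['eef_rot'],o['width'])
for n in('side','top'):
    s=viewer.snapshot(n); cv2.imwrite(f'pics/{n}0.png',s['frame'])
    print(n,{k:(np.round(v,4).tolist() if k in'Rt' else v) for k,v in s.items() if k!='frame'})
E
```

```text
pics
0.0 [0.18566686 0.57025259 0.23015577] [[-9.50867881e-01  3.09596100e-01 -7.26989567e-04]
 [ 3.09596926e-01  9.50866154e-01 -1.81675915e-03]
 [ 1.28808226e-04 -1.95257166e-03 -9.99998085e-01]] 1.0007588959117497
side {'fx': 410.8515026545685, 'fy': 410.8515026545685, 'cx': 323.61250194945865, 'cy': 201.28534638516874, 'k1': -0.016473759291672267, 'R': [[0.9992, 0.0376, 0.0112], [0.0279, -0.4811, -0.8762], [-0.0276, 0.8759, -0.4818]], 't': [-0.607, 0.0774, 0.9175]}
top {'fx': 373.78299300477073, 'fy': 373.78299300477073, 'cx': 318.26746116156596, 'cy': 196.5396419513143, 'k1': 0.008043509009441481, 'R': [[-0.0258, -0.9997, -0.0024], [-0.9881, 0.0259, -0.1519], [0.1519, -0.0016, -0.9884]], 't': [0.0205, 0.645, 1.0041]}
```

View pics/side0.png

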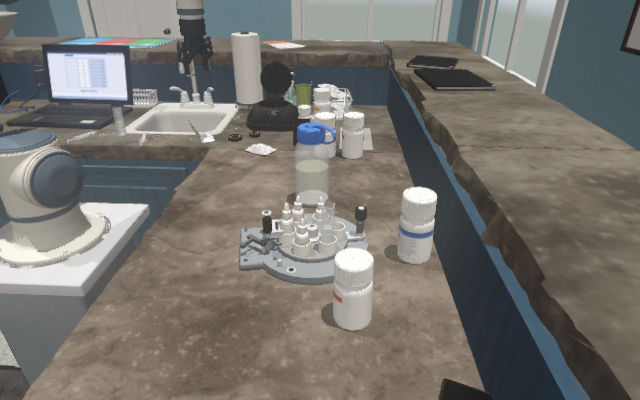

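View pics/top0.png

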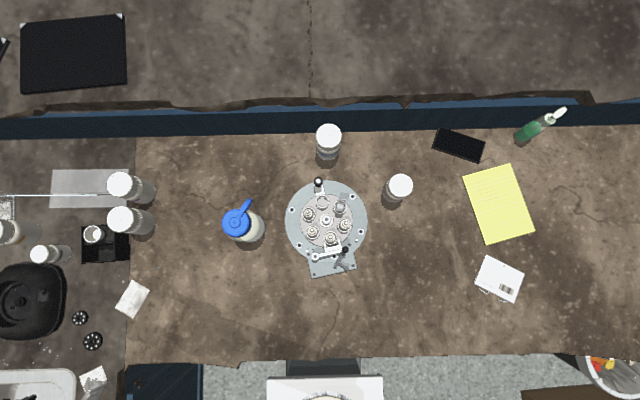

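The side view shows the carousel at about (310,245) with the index knob at (361,215) and the fork handle at (267,218). In the top view the plate centre is at about (327,221), the knob at (318,183) and the fork arm near (335,252). Next I'll enlarge both.

```bash
python3 - <<'E'
import cv2
a=cv2.imread('pics/top0.png')[170:285,270:385]; b=cv2.imread('pics/side0.png')[185:295,225:385]
cv2.imwrite('pics/topc.png',cv2.resize(a,None,fx=5,fy=5,interpolation=cv2.INTER_CUBIC))
cv2.imwrite('pics/sidec.png',cv2.resize(b,None,fx=5,fy=5,interpolation=cv2.INTER_CUBIC))
E
```

```text
(no output)
```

View pics/topc.png

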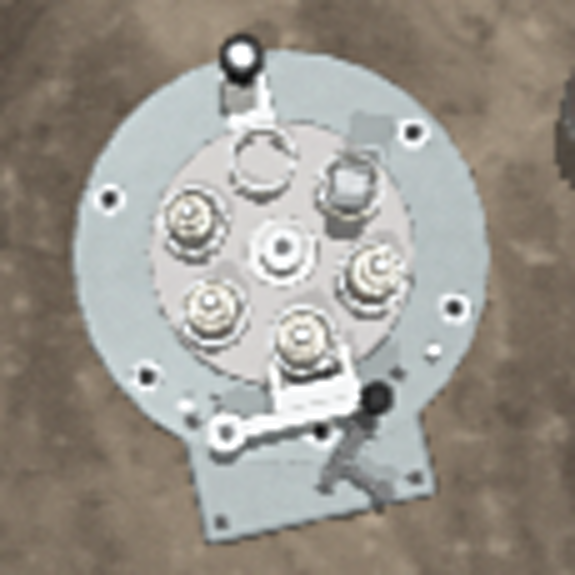

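View pics/sidec.png

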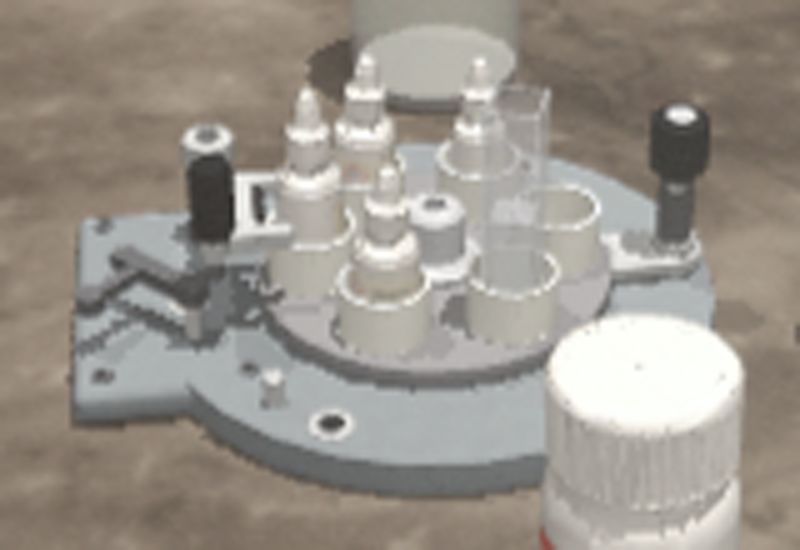

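Crop positions in pixels:

| Point | Top crop | Side crop |
|---|---|---|
| Index knob | (241,58) | (681,112) |
| Fork handle | (376,398) | about (210,160) |
| Fork pivot | (226,432) | (208,133) |
| Cell | (352,185) | – |

The cell is one nest clockwise of the empty nest, so the deck must turn by -120°. Pin holes in the top crop are at (413,131), (455,307), (147,376), (109,198) and (320,432).

```bash
cat > h.py <<'E'
import numpy as np, cv2
from plant import bot,viewer
from scipy.optimize import least_squares
def ray(s,uv):
    K=np.array([[s['fx'],0,s['cx']],[0,s['fy'],s['cy']],[0,0,1]])
    d=np.array([(uv[0]-s['cx'])/s['fx'],(uv[1]-s['cy'])/s['fy']]); m=d.copy()
    for _ in range(5): m=d/(1+s['k1']*(m@m))
    R=np.array(s['R']); return -R.T@np.array(s['t']), R.T@np.r_[m,1]
def plane(s,uv,z):
    o,d=ray(s,uv); return o+d*(z-o[2])/d[2]
def tri(s1,u1,s2,u2):
    o1,d1=ray(s1,u1);o2,d2=ray(s2,u2)
    l=np.linalg.lstsq(np.c_[d1,-d2],o2-o1,rcond=None)[0]
    a,b=o1+l[0]*d1,o2+l[1]*d2; return (a+b)/2,np.linalg.norm(a-b)
def crop(u,x0,y0,k=5): return (x0+(u[0]+.5)/k-.5, y0+(u[1]+.5)/k-.5)
def proj(s,X):
    c=np.array(s['R'])@np.array(X)+np.array(s['t']);p=c[:2]/c[2];p=p*(1+s['k1']*p@p)
    return np.array([s['fx']*p[0]+s['cx'],s['fy']*p[1]+s['cy']])
E
python3 - <<'E'
from h import *
T=viewer.snapshot('top');S=viewer.snapshot('side')
tc=lambda *u:crop(u,270,170); sc=lambda *u:crop(u,225,185)
H=[((413,131),-60),((455,307),-120),((147,376),120),((109,198),60),((320,432),180)]
P=np.array([plane(T,tc(*u),.018)[:2] for u,_ in H]);A=np.radians([a for _,a in H])
f=lambda q:(P-q[:2]-.104*np.c_[np.cos(A+q[2]),np.sin(A+q[2])]).ravel()
r=least_squares(f,[.45,0,0]);print('carousel',r.x.round(4),'res',np.abs(r.fun).max().round(4))
q=r.x;kh=q[:2]+.104*np.array([np.cos(q[2]),np.sin(q[2])]);print('knob from holes',kh.round(4))
for n,a,b in(('knob',tc(241,58),sc(681,112)),('handle',tc(376,396),sc(210,160)),('pivot',tc(226,432),sc(208,133)),('hole-120 check',tc(455,307),sc(330,423))):
    X,e=tri(T,a,S,b);print(n,X.round(4),'gap',e.round(4))
print('handle z.106',plane(T,tc(376,396),.106),'pivot z.09',plane(T,tc(226,432),.09))
# jars: top caps
for n,u,z,us in(('whitejar',(328,135),.146,(420,197)),('smalljar',(400,186),.125,(354,259)),('cell',tc(352,185),.131,None)):
    print(n,plane(T,u,z).round(3), tri(T,u,S,us)[0].round(3) if us else '')
print('camera top at',-np.array(T['R']).T@T['t'])
print('tab cand',[plane(T,tc(*u),.045).round(3) for u in((325,485),(385,495),(375,395))])
E
```

```text
carousel [ 0.5811 -0.0161  0.1913] res 0.0006
knob from holes [0.6832 0.0036]
knob [0.6823 0.0041 0.0939] gap 0.0033
handle [ 0.4972 -0.0618  0.1041] gap 0.0006
pivot [0.4811 0.0175 0.0696] gap 0.0019
hole-120 check [ 0.5475 -0.1146  0.019 ] gap 0.0006
handle z.106 [ 0.49691909 -0.06174374  0.106     ] pivot z.09 [0.48032202 0.01710092 0.09      ]
whitejar [ 0.793 -0.026  0.146] [ 0.796 -0.026  0.138]
smalljar [ 0.656 -0.211  0.125] [ 0.66  -0.212  0.12 ]
cell [ 0.605 -0.052  0.131] 
camera top at [0.48529127 0.00542179 1.09043921]
tab cand [array([ 0.45 , -0.036,  0.045]), array([ 0.444, -0.069,  0.045]), array([ 0.498, -0.065,  0.045])]
```

>>> servo_tool:
  increments:
    - [-0.164, -0.169, 0, 0, 0, 0]
    - [-0.164, -0.169, 0, 0, 0, 0]
    - [-0.164, -0.169, 0, 0, 0, 0]
    - [-0.164, -0.169, 0, 0, 0, 0]
    - [-0.164, -0.169, 0, 0, 0, 0]
  jaw: 0
  grip_force: 40

```text
time: 0.7
ee_pos: [0.2638, 0.4106, 0.231]
eef_rot: [[-0.951, 0.309, -0.0], [0.309, 0.951, -0.0], [-0.0, -0.0, -1.0]]
ft_force: [0.3, -0.4, 0.7]
width: 0.5
finger_force: 0.0
```

>>> servo_tool:
  increments:
    - [-0.164, -0.169, 0, 0, 0, 0]
    - [-0.164, -0.169, 0, 0, 0, 0]
    - [-0.164, -0.169, 0, 0, 0, 0]
    - [-0.164, -0.169, 0, 0, 0, 0]
    - [-0.164, -0.169, 0, 0, 0, 0]

```text
time: 1.2
ee_pos: [0.3415, 0.252, 0.2312]
eef_rot: [[-0.951, 0.309, 0.0], [0.309, 0.951, 0.0], [-0.0, 0.0, -1.0]]
ft_force: [0.2, 0.1, 0.1]
width: 0.498
finger_force: 0.0
```

>>> servo_tool:
  increments:
    - [-0.164, -0.169, 0, 0, 0, 0]
    - [-0.164, -0.169, 0, 0, 0, 0]
    - [-0.164, -0.169, 0, 0, 0, 0]
    - [-0.164, -0.169, 0, 0, 0, 0]
    - [-0.164, -0.169, 0, 0, 0, 0]

```text
time: 1.7
ee_pos: [0.4192, 0.0933, 0.2313]
eef_rot: [[-0.951, 0.31, 0.0], [0.31, 0.951, 0.0], [-0.0, 0.0, -1.0]]
ft_force: [0.7, -0.3, -0.7]
width: 0.501
finger_force: 0.0
```

>>> servo_tool:
  increments:
    - [-0.164, -0.169, 0, 0, 0, 0]
    - [-0.164, -0.169, 0, 0, 0, 0]
    - [-0.164, -0.169, 0, 0, 0, 0]
    - [-0.164, -0.169, 0, 0, 0, 0]
    - [-0.164, -0.169, 0, 0, 0, 0]

```text
time: 2.2
ee_pos: [0.497, -0.0654, 0.2312]
eef_rot: [[-0.951, 0.31, -0.0], [0.31, 0.951, 0.0], [0.0, 0.0, -1.0]]
ft_force: [0.4, -0.3, 0.2]
width: 0.5
finger_force: 0.0
```

>>> servo_tool:
  increments:
    - [0, 0, 0, 0, 0, 1]
    - [0, 0, 0, 0, 0, 1]
    - [0, 0, 0, 0, 0, 1]
    - [0, 0, 0, 0, 0, 1]
    - [0, 0, 0, 0, 0, 1]

```text
time: 2.7
ee_pos: [0.4965, -0.0639, 0.231]
eef_rot: [[-0.683, 0.73, -0.0], [0.73, 0.683, 0.0], [0.0, -0.0, -1.0]]
ft_force: [0.1, 0.2, 0.1]
width: 0.5
finger_force: 0.0
```

>>> servo_tool:
  increments:
    - [0, 0, 0, 0, 0, 1]
    - [0, 0, 0, 0, 0, 1]
    - [0, 0, 0, 0, 0, 1]
    - [0, 0, 0, 0, 0, 1]
    - [0, 0, 0, 0, 0, 1]

```text
time: 3.2
ee_pos: [0.4965, -0.0639, 0.2311]
eef_rot: [[-0.249, 0.968, -0.0], [0.968, 0.249, 0.0], [0.0, -0.0, -1.0]]
ft_force: [-0.2, -0.7, 0.0]
width: 0.499
finger_force: 0.0
```

>>> servo_tool:
  increments:
    - [0, 0, 0, 0, 0, 1]
    - [0, 0, 0, 0, 0, 1]
    - [0, 0, 0, 0, 0, 1]
    - [0, 0, 0, 0, 0, 1]
    - [0, 0, 0, 0, 0, 1]

```text
time: 3.7
ee_pos: [0.4965, -0.0639, 0.231]
eef_rot: [[0.246, 0.969, -0.0], [0.969, -0.246, 0.0], [-0.0, -0.0, -1.0]]
ft_force: [0.6, 0.1, -0.6]
width: 0.5
finger_force: 0.0
```

>>> servo_tool:
  increments:
    - [0, 0, 0, 0, 0, 1]
    - [0, 0, 0, 0, 0, 1]
    - [0, 0, 0, 0, 0, 1]
    - [0, 0, 0, 0, 0, 1]
    - [0, 0, 0, 0, 0, 0.4]

```text
time: 4.2
ee_pos: [0.4965, -0.0639, 0.2311]
eef_rot: [[0.634, 0.773, -0.0], [0.773, -0.634, 0.0], [-0.0, -0.0, -1.0]]
ft_force: [-0.5, -0.6, 0.3]
width: 0.504
finger_force: 0.0
```

>>> servo_tool:
  increments:
    - [0.01, -0.01, 0.15, 0, 0, 0]
    - [0, 0, 0.15, 0, 0, 0]
    - [0, 0, 0.15, 0, 0, 0]
    - [0, 0, 0.15, 0, 0, 0]
    - [0, 0, 0.1, 0, 0, 0]

```text
time: 4.7
ee_pos: [0.4957, -0.0616, 0.1242]
eef_rot: [[0.632, 0.775, -0.002], [0.775, -0.632, 0.0], [-0.001, -0.002, -1.0]]
ft_force: [-0.3, 0.0, 0.8]
width: 0.502
finger_force: 0.0
```

```bash
python3 - <<'E'
from h import *
o=bot.get_obs();print(o['ee_pos'],o['joint_positions'],o['eef_rot'][:,1])
S=viewer.snapshot('side');a=cv2.resize(S['frame'][150:290,220:380],None,fx=4,fy=4,interpolation=cv2.INTER_CUBIC)
T=viewer.snapshot('top');b=T['frame'];cv2.imwrite('pics/s1.png',a);cv2.imwrite('pics/t1.png',b)
E
```

```text
[ 0.4956558  -0.06161318  0.1241789 ] [-1.91783689e-01 -1.74321407e-01  1.67808936e+00 -1.91559140e-05
  1.64017250e+00  4.92150641e-01] [ 0.77508962 -0.63184795 -0.00206013]
```

View pics/s1.png

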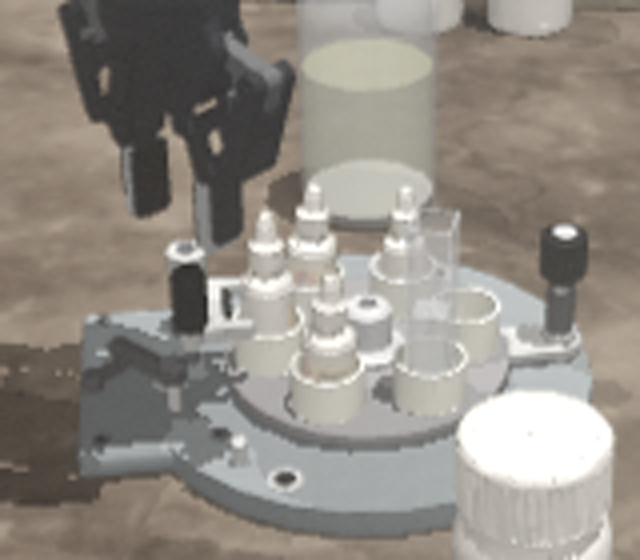

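The fingers straddle the handle: the tips are at about (148,210) and (220,240), with the handle top at (188,268) between them. I'll descend and grip.

>>> servo_tool:
  increments:
    - [0, 0, 0.08, 0, 0, 0]
    - [0, 0, 0.08, 0, 0, 0]
    - [0, 0, 0.08, 0, 0, 0]
    - [0, 0, 0.08, 0, 0, 0]
    - [0, 0, 0, 0, 0, 0]

```text
time: 5.3
ee_pos: [0.4952, -0.0615, 0.0757]
eef_rot: [[0.632, 0.775, -0.004], [0.775, -0.632, 0.001], [-0.002, -0.003, -1.0]]
ft_force: [-0.1, 0.3, 0.0]
width: 0.499
finger_force: 0.0
```

>>> servo_tool:
  increments:
    - [0, 0, 0, 0, 0, 0]
    - [0, 0, 0, 0, 0, 0]
    - [0, 0, 0, 0, 0, 0]
    - [0, 0, 0, 0, 0, 0]
    - [0, 0, 0, 0, 0, 0]
  jaw: 1
  grip_force: 40

```text
time: 5.8
ee_pos: [0.497, -0.0621, 0.0789]
eef_rot: [[0.632, 0.775, 0.002], [0.775, -0.632, -0.001], [0.001, 0.002, -1.0]]
ft_force: [3.0, -2.5, 0.8]
width: 0.191
finger_force: 39.6
```

```bash
python3 - <<'E'
from plant import bot
import numpy as np
o=bot.get_obs();print(o['ee_pos'],o['width'],o['finger_force'],o['ft_force'],o['ft_torque'],o['eef_rot'])
p=np.array([.481,.0175]);d=o['ee_pos'][:2]-p;print(np.hypot(*d),np.degrees(np.arctan2(d[1],d[0])))
h=np.array([.497,-.062])
E
```

```text
[ 0.49699516 -0.06214081  0.07894985] 0.1910698354973902 39.5991986989975 [ 2.96782314 -2.48362083  0.82877265] [-0.31675669 -0.40517154 -0.08315193] [[ 6.32086909e-01  7.74895567e-01  1.73220735e-03]
 [ 7.74897321e-01 -6.32086714e-01 -7.27418706e-04]
 [ 5.31231723e-04  1.80207468e-03 -9.99998235e-01]]
0.08123117249669114 -78.64372782303933
```

>>> servo_tool:
  increments:
    - [-0.0207, -0.0178, 0, 0, 0, 0.5]
    - [-0.0207, -0.0178, 0, 0, 0, 0.5]
    - [-0.0207, -0.0178, 0, 0, 0, 0.5]
    - [-0.0207, -0.0178, 0, 0, 0, 0.5]
    - [-0.0207, -0.0178, 0, 0, 0, 0.5]

```text
time: 6.3
ee_pos: [0.4768, -0.0637, 0.079]
eef_rot: [[0.805, 0.593, 0.003], [0.593, -0.805, -0.001], [0.002, 0.002, -1.0]]
ft_force: [4.1, -1.6, -0.2]
width: 0.192
finger_force: 39.5
```

>>> servo_tool:
  increments:
    - [-0.0207, -0.0178, 0, 0, 0, 0.5]
    - [-0.0207, -0.0178, 0, 0, 0, 0.5]
    - [-0.0207, -0.0178, 0, 0, 0, 0.5]
    - [-0.0207, -0.0178, 0, 0, 0, 0.5]
    - [-0.0207, -0.0178, 0, 0, 0, 0.5]

```text
time: 6.8
ee_pos: [0.4568, -0.0602, 0.0789]
eef_rot: [[0.927, 0.375, 0.003], [0.375, -0.927, -0.001], [0.002, 0.002, -1.0]]
ft_force: [5.5, -2.3, -1.6]
width: 0.2
finger_force: 39.5
```

```bash
cat > ang.py <<'E'
from plant import bot
import numpy as np
o=bot.get_obs();p=np.array([.481,.0175]);R=o['eef_rot']
d=o['ee_pos'][:2]-p;a=np.arctan2(d[1],d[0])
print(o['ee_pos'],'r',np.hypot(*d).round(4),'arm',(np.radians(-78.6)-a).round(3),'yaw',np.arctan2(R[1,1],R[0,1]).round(3),o['width'],o['ft_force'],o['ft_torque'],o['finger_force'])
E
python3 ang.py
```

```text
[ 0.45681664 -0.06023048  0.07891022] r 0.0814 arm 0.501 yaw -1.186 0.19994485910122625 [ 5.450641   -2.25847369 -1.55905917] [-0.47699957 -0.82859209 -0.00619421] 39.51200187206268
```

>>> servo_tool:
  increments:
    - [-0.0207, -0.0178, 0, 0, 0, 0.5]
    - [-0.0207, -0.0178, 0, 0, 0, 0.5]
    - [-0.0207, -0.0178, 0, 0, 0, 0.5]
    - [-0.0207, -0.0178, 0, 0, 0, 0.5]
    - [-0.0207, -0.0178, 0, 0, 0, 0.5]

```text
time: 7.3
ee_pos: [0.4383, -0.0519, 0.0789]
eef_rot: [[0.991, 0.134, 0.003], [0.134, -0.991, -0.001], [0.003, 0.002, -1.0]]
ft_force: [6.2, -2.8, -1.9]
width: 0.196
finger_force: 39.4
```

>>> servo_tool:
  increments:
    - [-0.0083, -0.0071, 0, 0, 0, 0.2]
    - [-0.0083, -0.0071, 0, 0, 0, 0.2]
    - [-0.0083, -0.0071, 0, 0, 0, 0.2]
    - [-0.0083, -0.0071, 0, 0, 0, 0.2]
    - [-0.0083, -0.0071, 0, 0, 0, 0.2]

```text
time: 7.8
ee_pos: [0.4316, -0.0474, 0.079]
eef_rot: [[0.999, 0.036, 0.003], [0.036, -0.999, -0.002], [0.003, 0.002, -1.0]]
ft_force: [5.4, -3.6, -1.5]
width: 0.195
finger_force: 39.5
```

```bash
python3 ang.py; python3 - <<'E'
from h import *
S=viewer.snapshot('side');a=cv2.resize(S['frame'][170:290,210:350],None,fx=5,fy=5,interpolation=cv2.INTER_CUBIC)
cv2.imwrite('pics/s2.png',a)
E
```

```text
[ 0.4315913  -0.04737278  0.07896594] r 0.0815 arm 0.85 yaw -1.535 0.19452402531314353 [ 5.43405545 -3.57486038 -1.51577282] [-0.61127805 -0.75480609  0.03582932] 39.458282589912415
```

View pics/s2.png

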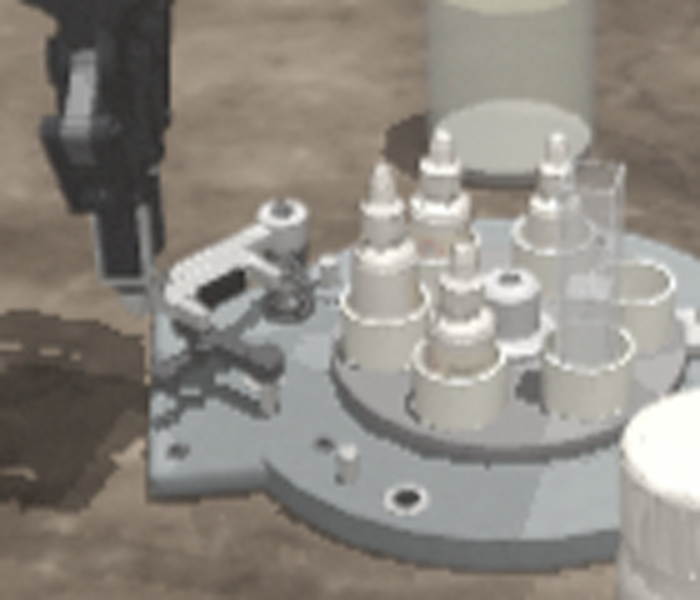

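The arm stands at about 0.85 rad and its bar is over the catch. Now I'll ease it back onto the catch.

>>> servo_tool:
  increments:
    - [0.005, 0.0043, 0, 0, 0, -0.12]
    - [0.005, 0.0043, 0, 0, 0, -0.12]
    - [0.005, 0.0043, 0, 0, 0, -0.12]
    - [0.005, 0.0043, 0, 0, 0, -0.12]
    - [0.005, 0.0043, 0, 0, 0, -0.12]

```text
time: 8.35
ee_pos: [0.4357, -0.0503, 0.0789]
eef_rot: [[0.995, 0.097, 0.003], [0.097, -0.995, -0.001], [0.003, 0.002, -1.0]]
ft_force: [4.4, -3.7, -1.0]
width: 0.19
finger_force: 39.4
```

```bash
python3 ang.py
```

```text
[ 0.435659   -0.05029081  0.07891236] r 0.0816 arm 0.788 yaw -1.474 0.19040748668999743 [ 4.43783148 -3.71795838 -1.0321049 ] [-0.46567137 -0.86171331  0.0083026 ] 39.436501264572144
```

>>> servo_tool:
  increments:
    - [0.0025, 0.0021, 0, 0, 0, -0.06]
    - [0.0025, 0.0021, 0, 0, 0, -0.06]
    - [0.0025, 0.0021, 0, 0, 0, -0.06]
    - [0, 0, 0, 0, 0, 0]
    - [0, 0, 0, 0, 0, 0]

```text
time: 8.85
ee_pos: [0.4362, -0.0507, 0.0789]
eef_rot: [[0.993, 0.114, 0.001], [0.114, -0.993, -0.0], [0.001, 0.0, -1.0]]
ft_force: [3.3, -3.0, 3.1]
width: 0.194
finger_force: 39.8
```

```bash
python3 ang.py
```

```text
[ 0.43618769 -0.05065987  0.07886762] r 0.0816 arm 0.781 yaw -1.456 0.1944692768799757 [ 3.25741355 -2.9951442   3.1109691 ] [-0.33361232 -0.56741324 -0.12207557] 39.76018309593201
```

>>> servo_tool:
  increments:
    - [0.0025, 0.0021, 0, 0, 0, 0]
    - [0.0025, 0.0021, 0, 0, 0, 0]
    - [0, 0, 0, 0, 0, 0]
    - [0, 0, 0, 0, 0, 0]
    - [0, 0, 0, 0, 0, 0]

```text
time: 9.35
ee_pos: [0.4364, -0.0508, 0.0788]
eef_rot: [[0.993, 0.115, -0.0], [0.115, -0.993, 0.001], [-0.0, -0.001, -1.0]]
ft_force: [0.4, -0.8, 5.7]
width: 0.195
finger_force: 40.2
```

```bash
python3 ang.py
```

```text
[ 0.43640349 -0.05079915  0.07880078] r 0.0816 arm 0.777 yaw -1.456 0.19458546230159887 [ 0.35592895 -0.84100213  5.66193285] [-0.00486797 -0.01874221 -0.10134755] 40.20284414291382
```

The lateral force has dropped to about zero at 0.777 rad, so the catch is holding the arm. I'll release and rise.

>>> servo_tool:
  increments:
    - [0, 0, 0, 0, 0, 0]
    - [0, 0, 0, 0, 0, 0]
    - [0, 0, 0, 0, 0, 0]
    - [0, 0, 0, 0, 0, 0]
    - [0, 0, 0, 0, 0, 0]
  jaw: 0

```text
time: 9.85
ee_pos: [0.4363, -0.051, 0.078]
eef_rot: [[0.993, 0.115, -0.001], [0.115, -0.993, 0.0], [-0.001, -0.0, -1.0]]
ft_force: [0.6, 1.3, 0.8]
width: 0.499
finger_force: 0.0
```

>>> servo_tool:
  increments:
    - [0, 0, -0.08, 0, 0, 0]
    - [0, 0, -0.12, 0, 0, 0]
    - [0, 0, -0.2, 0, 0, 0]
    - [0, 0, -0.2, 0, 0, 0]
    - [0, 0, -0.2, 0, 0, 0]

```text
time: 10.35
ee_pos: [0.4365, -0.0511, 0.2005]
eef_rot: [[0.993, 0.115, 0.001], [0.115, -0.993, -0.0], [0.001, 0.0, -1.0]]
ft_force: [0.2, -0.4, -0.1]
width: 0.502
finger_force: 0.0
```

```bash
python3 ang.py; python3 - <<'E'
from h import *
S=viewer.snapshot('side');a=cv2.resize(S['frame'][170:290,210:350],None,fx=5,fy=5,interpolation=cv2.INTER_CUBIC)
cv2.imwrite('pics/s3.png',a)
E
```

```text
[ 0.43645915 -0.05107167  0.20046947] r 0.0818 arm 0.775 yaw -1.456 0.502327717230332 [ 0.16285118 -0.42102971 -0.13232743] [0.00812945 0.01485008 0.003447  ] 0.0
```

View pics/s3.png

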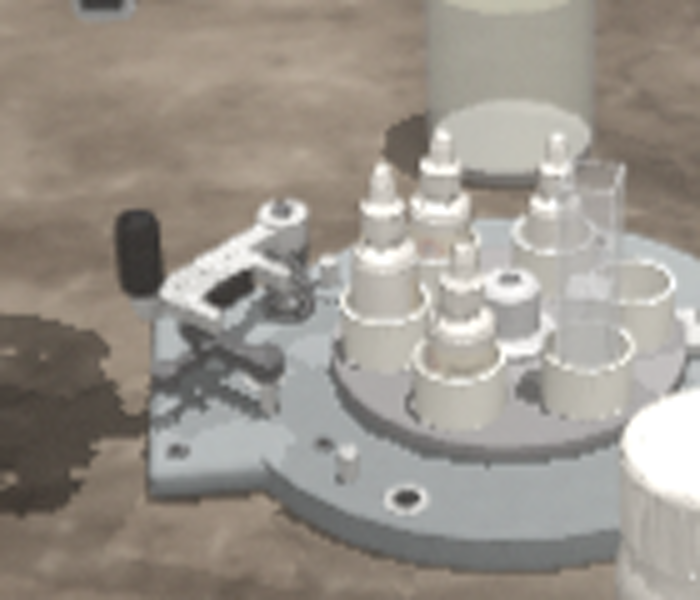

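The image confirms it: the handle is at (138,250), hooked well out, and the bottles and cell are all standing. Next I go above the index knob.

>>> servo_tool:
  increments:
    - [0.1673, -0.0175, 0, 0, 0, 0]
    - [0.1673, -0.0175, 0, 0, 0, 0]
    - [0.1673, -0.0175, 0, 0, 0, 0]
    - [0.1673, -0.0175, 0, 0, 0, 0]
    - [0.1673, -0.0175, 0, 0, 0, 0]

```text
time: 10.9
ee_pos: [0.5608, -0.0234, 0.1991]
eef_rot: [[0.993, 0.115, 0.001], [0.115, -0.993, -0.0], [0.001, 0.0, -1.0]]
ft_force: [-0.1, 0.8, -0.6]
width: 0.499
finger_force: 0.0
```

>>> servo_tool:
  increments:
    - [0.1673, -0.0175, 0, 0, 0, 0]
    - [0.1673, -0.0175, 0, 0, 0, 0]
    - [0.1673, -0.0175, 0, 0, 0, 0]
    - [0.1673, -0.0175, 0, 0, 0, 0]
    - [0.1673, -0.0175, 0, 0, 0, 0]

```text
time: 11.4
ee_pos: [0.6839, 0.004, 0.1989]
eef_rot: [[0.993, 0.115, 0.0], [0.115, -0.993, -0.0], [0.0, 0.0, -1.0]]
ft_force: [-0.7, 0.1, -0.1]
width: 0.5
finger_force: 0.0
```

>>> servo_tool:
  increments:
    - [0, 0, 0.13, 0, 0, 0]
    - [0, 0, 0.13, 0, 0, 0]
    - [0, 0, 0.13, 0, 0, 0]
    - [0, 0, 0.13, 0, 0, 0]
    - [0, 0, 0.13, 0, 0, 0]

```text
time: 11.9
ee_pos: [0.683, 0.0038, 0.1006]
eef_rot: [[0.993, 0.115, 0.0], [0.115, -0.993, -0.0], [0.0, 0.0, -1.0]]
ft_force: [-0.3, 0.4, -0.2]
width: 0.498
finger_force: 0.0
```

```bash
python3 - <<'E'
from h import *
print(bot.get_obs()['ee_pos'])
S=viewer.snapshot('side');a=cv2.resize(S['frame'][160:280,290:410],None,fx=4,fy=4,interpolation=cv2.INTER_CUBIC)
cv2.imwrite('pics/s4.png',a)
E
```

```text
[0.68304529 0.00375614 0.10063241]
```

View pics/s4.png

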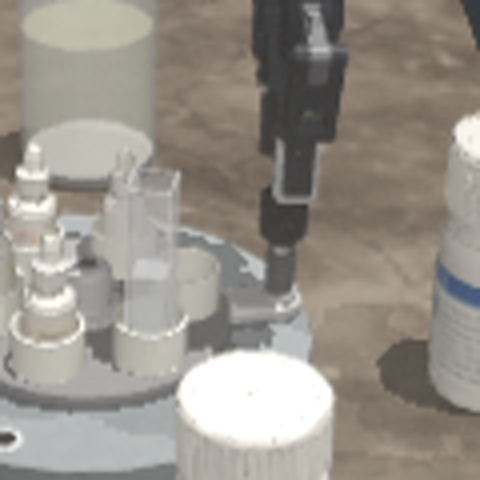

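The near finger (297,170) is in line with the knob (283,215), allowing for the slight yaw, and the cell is clear at (150,240). I'll go down and grip.

>>> servo_tool:
  increments:
    - [0, 0, 0.065, 0, 0, 0]
    - [0, 0, 0.065, 0, 0, 0]
    - [0, 0, 0.065, 0, 0, 0]
    - [0, 0, 0.06, 0, 0, 0]
    - [0, 0, 0, 0, 0, 0]

```text
time: 12.45
ee_pos: [0.682, 0.0038, 0.0606]
eef_rot: [[0.993, 0.115, -0.003], [0.115, -0.993, 0.0], [-0.003, -0.0, -1.0]]
ft_force: [-0.2, 0.6, -0.6]
width: 0.499
finger_force: 0.0
```

>>> servo_tool:
  increments:
    - [0, 0, 0, 0, 0, 0]
    - [0, 0, 0, 0, 0, 0]
    - [0, 0, 0, 0, 0, 0]
    - [0, 0, 0, 0, 0, 0]
    - [0, 0, 0, 0, 0, 0]
  jaw: 1
  grip_force: 50

```text
time: 12.95
ee_pos: [0.6831, 0.0037, 0.0631]
eef_rot: [[0.993, 0.115, 0.001], [0.115, -0.993, -0.0], [0.001, 0.0, -1.0]]
ft_force: [0.1, 0.7, 0.9]
width: 0.263
finger_force: 49.3
```

```bash
cat > deck.py <<'E'
from plant import bot
import numpy as np
o=bot.get_obs();p=np.array([.5811,-.0161]);d=o['ee_pos'][:2]-p;R=o['eef_rot']
print(o['ee_pos'].round(4),'r',np.hypot(*d).round(4),'deck',(np.arctan2(d[1],d[0])-.1913).round(4),'yaw',np.arctan2(R[1,1],R[0,1]).round(3),o['width'].round(3),'F',o['ft_force'].round(1),o['ft_torque'].round(2),o['finger_force'].round(1),o['time'])
E
python3 deck.py
```

```text
Traceback (most recent call last):
  File "deck.py", line 4, in <module>
    print(o['ee_pos'].round(4),'r',np.hypot(*d).round(4),'deck',(np.arctan2(d[1],d[0])-.1913).round(4),'yaw',np.arctan2(R[1,1],R[0,1]).round(3),o['width'].round(3),'F',o['ft_force'].round(1),o['ft_torque'].round(2),o['finger_force'].round(1),o['time'])
                                                                                                                                                ^^^^^^^^^^^^^^^^
AttributeError: 'float' object has no attribute 'round'
```

>>> servo_tool:
  increments:
    - [0, 0, -0.016, 0, 0, 0]
    - [0, 0, -0.016, 0, 0, 0]
    - [0, 0, -0.016, 0, 0, 0]
    - [0, 0, -0.016, 0, 0, 0]
    - [0, 0, -0.018, 0, 0, 0]

```text
time: 13.45
ee_pos: [0.6827, 0.0039, 0.0743]
eef_rot: [[0.993, 0.115, -0.001], [0.115, -0.993, 0.0], [-0.001, -0.0, -1.0]]
ft_force: [4.0, 0.4, -9.3]
width: 0.262
finger_force: 49.2
```

```bash
sed -i "s/o\['width'\].round(3)/round(o['width'],3)/;s/o\['finger_force'\].round(1)/round(o['finger_force'],1)/" deck.py; python3 deck.py; python3 - <<'E'
from h import *
# planned arc, constant tool orientation: per-row tool-frame units for 7.2 deg/row etc.
o=bot.get_obs();R=o['eef_rot'];x0=o['ee_pos'];c=np.array([.5811,-.0161]);d=x0[:2]-c;r=.104;a0=np.arctan2(d[1],d[0])
n=30;k=np.arange(n+1)/n;s=k*k*k*(10-15*k+6*k*k)
s=(np.clip(k*1.15,0,1)); # placeholder shape replaced below
t=np.arange(n+1);v=np.minimum(1,np.minimum((t[:-1]+1)/4,(n-t[:-1])/4));s=np.r_[0,np.cumsum(v)]/v.sum()
tgt=.1913-2.0944
a=a0+s*(tgt-a0);P=c+r*np.c_[np.cos(a),np.sin(a)];P[0]=x0[:2]
D=np.diff(P,axis=0);U=np.c_[D,np.zeros(n)]@R/.15
for i in range(0,n,5):print([[round(u[0],3),round(u[1],3),0,0,0,0] for u in U[i:i+5]], P[min(i+5,n)].round(4))
E
```

```text
[0.6827 0.0039 0.0743] r 0.1036 deck 0.0026 yaw -1.456 0.262 F [ 4.   0.4 -9.3] [ 0.1  -0.61  0.  ] 49.2 13.45
[[np.float64(0.004), np.float64(0.013), 0, 0, 0, 0], [np.float64(0.001), np.float64(0.027), 0, 0, 0, 0], [np.float64(-0.0), np.float64(0.04), 0, 0, 0, 0], [np.float64(-0.004), np.float64(0.054), 0, 0, 0, 0], [np.float64(-0.008), np.float64(0.053), 0, 0, 0, 0]] [ 0.6848 -0.0242]
[[np.float64(-0.012), np.float64(0.052), 0, 0, 0, 0], [np.float64(-0.016), np.float64(0.051), 0, 0, 0, 0], [np.float64(-0.02), np.float64(0.05), 0, 0, 0, 0], [np.float64(-0.024), np.float64(0.048), 0, 0, 0, 0], [np.float64(-0.028), np.float64(0.046), 0, 0, 0, 0]] [ 0.674  -0.0629]
[[np.float64(-0.031), np.float64(0.044), 0, 0, 0, 0], [np.float64(-0.035), np.float64(0.041), 0, 0, 0, 0], [np.float64(-0.038), np.float64(0.038), 0, 0, 0, 0], [np.float64(-0.041), np.float64(0.035), 0, 0, 0, 0], [np.float64(-0.043), np.float64(0.032), 0, 0, 0, 0]] [ 0.6494 -0.0945]
[[np.float64(-0.046), np.float64(0.029), 0, 0, 0, 0], [np.float64(-0.048), np.float64(0.025), 0, 0, 0, 0], [np.float64(-0.049), np.float64(0.021), 0, 0, 0, 0], [np.float64(-0.051), np.float64(0.017), 0, 0, 0, 0], [np.float64(-0.052), np.float64(0.013), 0, 0, 0, 0]] [ 0.6146 -0.1146]
[[np.float64(-0.053), np.float64(0.009), 0, 0, 0, 0], [np.float64(-0.054), np.float64(0.005), 0, 0, 0, 0], [np.float64(-0.054), np.float64(0.001), 0, 0, 0, 0], [np.float64(-0.054), np.float64(-0.003), 0, 0, 0, 0], [np.float64(-0.053), np.float64(-0.007), 0, 0, 0, 0]] [ 0.5748 -0.1199]
[[np.float64(-0.053), np.float64(-0.011), 0, 0, 0, 0], [np.float64(-0.052), np.float64(-0.015), 0, 0, 0, 0], [np.float64(-0.038), np.float64(-0.014), 0, 0, 0, 0], [np.float64(-0.025), np.float64(-0.011), 0, 0, 0, 0], [np.float64(-0.012), np.float64(-0.006), 0, 0, 0, 0]] [ 0.5472 -0.1144]
```

>>> servo_tool:
  increments:
    - [0.004, 0, -0.007, 0, 0, 0]
    - [0, 0, 0, 0, 0, 0]
    - [0, 0.007, 0, 0, 0, 0]
    - [0, 0.007, 0, 0, 0, 0]
    - [0, 0.007, 0, 0, 0, 0]

```text
time: 13.95
ee_pos: [0.6835, 0.0005, 0.0755]
eef_rot: [[0.993, 0.114, -0.001], [0.114, -0.993, -0.0], [-0.001, -0.0, -1.0]]
ft_force: [0.6, 0.8, -8.3]
width: 0.263
finger_force: 49.3
```

```bash
python3 deck.py
```

```text
[6.835e-01 5.000e-04 7.550e-02] r 0.1038 deck -0.0306 yaw -1.456 0.263 F [ 0.6  0.8 -8.3] [ 0.04 -0.13  0.06] 49.3 13.95
```

>>> servo_tool:
  increments:
    - [0.001, 0.02, 0, 0, 0, 0]
    - [0, 0.04, 0, 0, 0, 0]
    - [-0.004, 0.054, 0, 0, 0, 0]
    - [-0.008, 0.053, 0, 0, 0, 0]
    - [-0.012, 0.052, 0, 0, 0, 0]

```text
time: 14.45
ee_pos: [0.6836, -0.0333, 0.0755]
eef_rot: [[0.993, 0.114, -0.001], [0.114, -0.993, 0.0], [-0.001, -0.0, -1.0]]
ft_force: [-2.4, 1.1, -8.5]
width: 0.261
finger_force: 49.3
```

>>> servo_tool:
  increments:
    - [-0.016, 0.051, 0, 0, 0, 0]
    - [-0.02, 0.05, 0, 0, 0, 0]
    - [-0.024, 0.048, 0, 0, 0, 0]
    - [-0.028, 0.046, 0, 0, 0, 0]
    - [-0.031, 0.044, 0, 0, 0, 0]

```text
time: 14.95
ee_pos: [0.67, -0.0703, 0.0757]
eef_rot: [[0.993, 0.115, -0.001], [0.115, -0.993, 0.001], [-0.001, -0.001, -1.0]]
ft_force: [-4.1, 3.3, -8.9]
width: 0.267
finger_force: 49.3
```

>>> servo_tool:
  increments:
    - [-0.035, 0.041, 0, 0, 0, 0]
    - [-0.038, 0.038, 0, 0, 0, 0]
    - [-0.041, 0.035, 0, 0, 0, 0]
    - [-0.043, 0.032, 0, 0, 0, 0]
    - [-0.046, 0.029, 0, 0, 0, 0]

```text
time: 15.45
ee_pos: [0.6429, -0.0998, 0.076]
eef_rot: [[0.993, 0.115, 0.0], [0.115, -0.993, 0.0], [0.0, -0.0, -1.0]]
ft_force: [-2.7, 4.4, -9.4]
width: 0.261
finger_force: 49.3
```

>>> servo_tool:
  increments:
    - [-0.048, 0.025, 0, 0, 0, 0]
    - [-0.049, 0.021, 0, 0, 0, 0]
    - [-0.051, 0.017, 0, 0, 0, 0]
    - [-0.052, 0.013, 0, 0, 0, 0]
    - [-0.053, 0.009, 0, 0, 0, 0]

```text
time: 15.95
ee_pos: [0.6067, -0.1169, 0.0761]
eef_rot: [[0.993, 0.115, 0.001], [0.115, -0.993, -0.0], [0.001, 0.0, -1.0]]
ft_force: [-0.4, 3.9, -9.1]
width: 0.263
finger_force: 49.4
```

```bash
python3 deck.py
```

```text
[ 0.6067 -0.1169  0.0761] r 0.104 deck -1.5134 yaw -1.456 0.263 F [-0.4  3.9 -9.1] [ 0.76  0.14 -0.01] 49.4 15.95
```

>>> servo_tool:
  increments:
    - [-0.054, 0.005, 0, 0, 0, 0]
    - [-0.054, 0.001, 0, 0, 0, 0]
    - [-0.054, -0.003, 0, 0, 0, 0]
    - [-0.053, -0.007, 0, 0, 0, 0]
    - [-0.053, -0.011, 0, 0, 0, 0]

```text
time: 16.45
ee_pos: [0.5664, -0.1191, 0.0761]
eef_rot: [[0.993, 0.114, 0.001], [0.114, -0.993, -0.0], [0.001, 0.0, -1.0]]
ft_force: [0.1, 2.4, -9.2]
width: 0.265
finger_force: 49.4
```

>>> servo_tool:
  increments:
    - [-0.052, -0.015, 0, 0, 0, 0]
    - [-0.038, -0.014, 0, 0, 0, 0]
    - [-0.025, -0.011, 0, 0, 0, 0]
    - [-0.012, -0.006, 0, 0, 0, 0]
    - [0, 0, 0, 0, 0, 0]

```text
time: 16.95
ee_pos: [0.547, -0.1144, 0.076]
eef_rot: [[0.993, 0.115, 0.0], [0.115, -0.993, -0.0], [0.0, 0.0, -1.0]]
ft_force: [-0.2, 1.6, -9.2]
width: 0.265
finger_force: 49.5
```

```bash
python3 deck.py
```

```text
[ 0.547  -0.1144  0.076 ] r 0.104 deck -2.0959 yaw -1.456 0.265 F [-0.2  1.6 -9.2] [ 0.32 -0.13 -0.04] 49.5 16.95
```

>>> servo_tool:
  increments:
    - [0, 0, 0.017, 0, 0, 0]
    - [0, 0, 0.017, 0, 0, 0]
    - [0, 0, 0.017, 0, 0, 0]
    - [0, 0, 0.017, 0, 0, 0]
    - [0, 0, 0.017, 0, 0, 0]

```text
time: 17.45
ee_pos: [0.5474, -0.1144, 0.0632]
eef_rot: [[0.993, 0.114, 0.001], [0.114, -0.993, -0.0], [0.001, 0.0, -1.0]]
ft_force: [1.9, 0.9, -5.0]
width: 0.263
finger_force: 49.7
```

```bash
python3 deck.py
```

```text
[ 0.5474 -0.1144  0.0632] r 0.104 deck -2.0923 yaw -1.456 0.263 F [ 1.9  0.9 -5. ] [ 0.1  -0.09  0.09] 49.7 17.45
```

The pin is in the hole (z 0.0632, 5 N). I'll press down 1 mm more, release and rise.

>>> servo_tool:
  increments:
    - [0, 0, 0.005, 0, 0, 0]
    - [0, 0, 0.003, 0, 0, 0]
    - [0, 0, 0, 0, 0, 0]
    - [0, 0, 0, 0, 0, 0]
    - [0, 0, 0, 0, 0, 0]

```text
time: 17.95
ee_pos: [0.5477, -0.1145, 0.063]
eef_rot: [[0.993, 0.114, 0.002], [0.114, -0.993, -0.001], [0.002, 0.001, -1.0]]
ft_force: [0.3, 0.9, 2.8]
width: 0.262
finger_force: 50.5
```

>>> servo_tool:
  increments:
    - [0, 0, 0, 0, 0, 0]
    - [0, 0, 0, 0, 0, 0]
    - [0, 0, 0, 0, 0, 0]
    - [0, 0, 0, 0, 0, 0]
    - [0, 0, 0, 0, 0, 0]
  jaw: 0

```text
time: 18.45
ee_pos: [0.5471, -0.1143, 0.0618]
eef_rot: [[0.993, 0.114, -0.0], [0.114, -0.993, 0.0], [-0.0, -0.0, -1.0]]
ft_force: [-0.2, 0.3, 0.5]
width: 0.501
finger_force: 0.0
```

>>> servo_tool:
  increments:
    - [0, 0, -0.06, 0, 0, 0]
    - [0, 0, -0.12, 0, 0, 0]
    - [0, 0, -0.2, 0, 0, 0]
    - [0, 0, -0.3, 0, 0, 0]
    - [0, 0, -0.3, 0, 0, 0]

```text
time: 18.95
ee_pos: [0.5466, -0.1141, 0.2106]
eef_rot: [[0.993, 0.115, -0.001], [0.115, -0.993, 0.0], [-0.001, -0.0, -1.0]]
ft_force: [0.6, 0.1, 1.0]
width: 0.495
finger_force: 0.0
```

```bash
python3 deck.py; python3 - <<'E'
from h import *
S=viewer.snapshot('side');a=cv2.resize(S['frame'][170:290,210:370],None,fx=4.5,fy=4.5,interpolation=cv2.INTER_CUBIC)
cv2.imwrite('pics/s5.png',a)
m=S['frame'].max(2)<60
n,l,st,c=cv2.connectedComponentsWithStats(m[190:260,225:380].astype(np.uint8))
for i in range(1,n):
    if st[i,4]>25: print(st[i]+[225,190,0,0,0],c[i]+[225,190])
E
```

```text
[ 0.5466 -0.1141  0.2106] r 0.1039 deck -2.1002 yaw -1.456 0.495 F [0.6 0.1 1. ] [ 0.03 -0.   -0.1 ] 0.0 18.95
[234 217   8  12  62] [237.74193548 222.64516129]
```

View pics/s5.png

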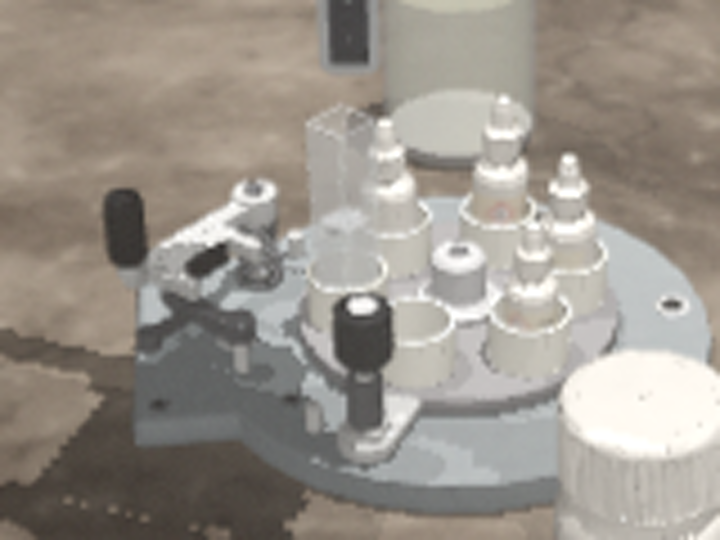

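The cell (345,200) stands at the front, the fork handle (125,228) is still hooked, and the knob (363,335) is down at the -120° hole. The bottles are upright.

```bash
python3 -c "
from plant import ticket
print(ticket.hand_in())"
```

```text
the job is handed in; nothing more can be done
None
```

The job is handed in at about 19 s of the 58 s allowed: the fork arm is hooked on its catch, the sample cell is at the front with the index pin home, and the cell and all the bottles are standing; no verdict came back.

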